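Put the glue stick into its dry pot and snap the cover on

ROBOT

A 7-joint arm with a two-finger parallel gripper is mounted at the origin on a cart in front of the work surface, level with it; the furniture and walls round the work are solid. World frame = base frame: x ahead of the robot, y to its left, z up, the work surface at z = 0. Lengths are in mm, angles in rad, forces in N, time in s.
With the tool pointing down it reaches from about 400 to 925 mm from the base axis. Payload 4.1 kg.
Tool frame: the origin (TCP) lies where the fingers leave the gripper's body, on its centre line; the fingertips stand 73 mm ahead of it and the grasp point (between the pads) lies 54 mm ahead of it; z points along the fingers, y is the direction in which the jaws open and shut (so a half turn about z gives the same grasp; the last joint's range is limited). The gripper opens to 85 mm and grips with 20 to 120 N. Pads are 22 mm wide; open, the fingers measure 114 mm over their backs; the gripper's body (76 mm by 85 mm) begins 54 mm behind the grasp point. The pads swing forward as they close: fully open they stand 13 mm farther back than shut.
Start: joints at [-1.383, 0.398, 0.045, 1.537, -0.019, 1.207, -0.051], TCP at [183.85, 623.484, 303.947] pointing down, gripper open.
Joint ranges: [-2.82, 2.82], [-0.49, 2.23], [-1.37, 1.46], [0, 2.46], [-1.36, 4.5], [0.23, 2], [-2.94, 2.94]. Speed limits (rad/s): [2.57, 2.57, 3.14, 3.14, 3.14, 3.14, 3.14].

INTERFACE

Orientations are given as a unit quaternion [w, x, y, z].
In Python, from bench import r, vision, workorder gives the robot as it stands. The module is installed in compiled form; this text tells all that it offers.
- The arm moves only by the tool arm_command, never from a script. Its argument "commands" is a list of rows, each a list of 5 numbers: the shift along the tool's x, y, z in mm, then the turn about the tool's z in degrees, then the opening, from 0 (shut) to 1 (fully open). In form: [[x, y, z, yaw, fingers], ...]. A call has exactly 10 rows; each row is the pose to reach, as a shift and turn from the pose commanded when the call began, along the tool's axes at that moment; what a row does not reach only later rows make up. A row lasts 1/10 s, in which the tool goes at most 50 mm and 8.59 degrees, less where a joint would pass 70% of its speed; a pose out of reach is approached as far as the arm can. A call with a gripper value outside its range is refused whole. The fingers move at their own pace and stop on an object; the grip force is fixed at half the most. Time passes only in rows, so rows that repeat a pose let the fingers close, or fill a call up. It gives the time, the measured TCP pose, the force and the opening at its end, in the units of the state.
- r.get_state(): the state, without advancing time (a new reading comes with each control period).
- vision.get_image(name): name is "scene" or "top" or "wrist"; returns the picture (384x512x3 uint8, red, green, blue); there is no depth.
- vision.camera_info(name): a dict with "mtx" (3x3 intrinsics, pixels), "xyz" and "orientation" of the camera in the world. Camera axes: x right, y down, z forward; pixel columns grow to the right and rows downward; lengths in mm; the calibration is good to about 2 mm. A picture is of the moment at which its call begins: read the wrist's pose just before it. camera_info takes no time and is no camera call; for the wrist camera it gives the pose at the moment of the call.
- workorder.sign_off(): hands the job in, once; it reports no verdict.
Trained networks look in the newest picture that a camera, given by its name, has taken for a name from the list of things; names that differ only in an ending like _2 or _b are one class to them, and where a whole thing is asked for, a point or a joint stands for the part that bears it (a point fixed in the world has none). Each returns a list of dicts, best first, with "p" (0 to 1); they miss things now and then, are a little off and sometimes report something else, mostly with a low value. They report only what shows in the picture. A call takes as long as a camera call. They do not tell look-alikes from the thing itself.
- vision.search_frame(camera, label): "location" ([row, column] in pixels, amid what is visible of it).
- vision.outline_of(camera, label): "mask" (384x512 bool, what is visible of it) and "location" ([row, column] in pixels, amid what is visible of it).
- vision.landmark_of(camera, label): "location" ([row, column] in pixels: a listed point, or the origin of a listed thing).
The state is a dict: "clock": time; "joints": joint angles; "qvel": joint speeds; "joint_torque": joint torques, N m; "tool_pos": TCP position; "orientation": TCP orientation; "wrist_force": force on the tool from outside, world axes, zero at the start; "moment": the same for the moment, N m; "width": finger opening in mm.
Only numpy, scipy, OpenCV 4.12 (cv2) and the standard library are available. Lean on these libraries where they do the work, as an engineer would, in place of code of your own. Each camera call takes 0.05 s, during which the arm holds its last target.

TASK

Put away the glue stick that stands on the front part of the worktop (not the one at the back beside the scale) so that it does not dry out: stand it upright in the square pot, let go of it, then set the tall square cover over it and press down until the cover snaps on. Do not let go: finish with the fingers still firmly pressing the snapped cover down onto its rubber seal. Leave the grease tin, the oil bottle and the talc pot as they are.

Things in the scene. Friction and masses are not known exactly. Their poses are not given: they have to be found in the camera images.
- glue: The glue stick: a white cylinder with a green label and cap, 29 mm in diameter, 102 mm tall, about 34 g, standing on the front part of the worktop (a like one at the back, beside the scale, is fixed). Origin: centre of its underside, z along its length (up).
- pot: The pot: grey plastic, square, fixed to the worktop. Base 66 mm square up to a shoulder at 40 mm; above it a neck 50 mm square outside, up to 76 mm, with a rounded top edge. Open well inside, 36 mm square, floor at 6 mm: the glue stick in it stands out 32 mm above the neck. Origin: centre of its underside; x and y along its sides, z up.
- pot_seal (a point): Centre of the top of the black rubber seal ring on the pot's shoulder, 43 mm above the worktop. The seal yields about 1 mm per 4 N up to 2.5 mm (10 N), then is solid. 10 mm above it the middle of the neck's +y and -y faces each carries a sprung round snap lug that stands out 3 mm.
- cover: The tall cover: grey plastic, square, 64 mm outside, 76 mm high and a knob on top, about 90 g, standing mouth down on the worktop. Inside 52.6 mm square (1.3 mm play a side on the neck), 71 mm deep, with a bead round its mouth. Its sides must be parallel to the pot's; any quarter turn fits. Origin: centre of its lower edge; x and y along its sides, z up.
- cover_knob (a point): Centre of the top of the cover's square knob, 22 mm wide and 22 mm high, 98 mm above the cover's lower edge: hold the cover by it; the flat top round it may be pressed too. Set loosely on the pot, the lower edge rests on the lugs 55 mm above the worktop. It takes 15 to 20 N to pass them, then the force suddenly drops and it sits on the seal at 43 mm (40.5 mm pressed hard).
- grease: Bystander: small grease tin with a red lid, 55 mm in diameter, 50 mm high. Origin: centre of its underside.
- oiler: Bystander: oil bottle with a red nozzle, 42 mm in diameter, 150 mm high. Origin: centre of its underside.
- talc: Bystander: talc pot with a green screw lid, 66 mm in diameter, 78 mm high. Origin: centre of its underside.
Not all that is in view belongs to the job. What is shaped like the glue but turquoise or yellow is not meant.

How it is judged:
By the outcome, as a careful person would: the job done as asked, in the order asked, and still so for the second after the job is handed in, while the arm keeps its last pose, push and grip.
It also fails if it takes over 64 s, if anything falls off the work surface, if the arm or the gripper's body presses on something with over 40 N, if the wrist force passes 120 N, or if a joint passes its speed limit or range.

## Working session

There is one attempt and no reset: what is moved stays moved. The work goes in short steps, Python scripts to look and compute and a tool call to move; the robot and the scene stay as the last step left them, time stands still between calls to the robot, and variables do not carry over. Pictures are saved under pics/ and viewed, and the job is handed in when it is done.

Besides the shell and the picture viewer there is one more tool, called after "Request:" as name([rows], argument=value, ...), one row to a line, values as JSON. arm_command: Moves the arm, as the interface text tells. Its arguments: {"type":"object","properties":{"commands":{"type":"array","items":{"type":"array","items":{"type":"number"}}}},"required":["commands"]}

```bash
mkdir -p pics; ls
cat > h.py <<'E'
import numpy as np,cv2
from bench import r,vision,workorder
from scipy.spatial.transform import Rotation as R
def save(img,n): cv2.imwrite('pics/'+n,cv2.cvtColor(img,cv2.COLOR_RGB2BGR))
def info(n):
    c=vision.camera_info(n); q=np.array(c['orientation'],float)
    return np.array(c['mtx'],float),np.array(c['xyz'],float),R.from_quat(q,scalar_first=True).as_matrix() if q.size==4 else q
def ray(c,px):
    K,o,M=c; d=M@np.linalg.inv(K)@np.array([px[1],px[0],1.]); return o,d/np.linalg.norm(d)
def atz(c,px,z):
    o,d=ray(c,px); return o+d*(z-o[2])/d[2]
def proj(c,p):
    K,o,M=c; u=K@(M.T@(np.array(p,float)-o)); return np.array([u[1],u[0]])/u[2]
def tri(rays):
    A=np.zeros((3,3));b=np.zeros(3)
    for o,d in rays:
        P=np.eye(3)-np.outer(d,d);A+=P;b+=P@o
    x=np.linalg.solve(A,b); return x,[np.linalg.norm((np.eye(3)-np.outer(d,d))@(x-o)) for o,d in rays]
E
python3 - <<'E'
from h import *
np.set_printoptions(precision=3,suppress=True)
print(r.get_state())
for n in ['scene','top','wrist']:
    print(n,info(n)); save(vision.get_image(n),f'a_{n}.png')
E
```

```text
pics
{'clock': 0.0, 'joints': array([-1.383,  0.399,  0.045,  1.538, -0.019,  1.207, -0.051]), 'qvel': array([-0.001,  0.001,  0.   , -0.   , -0.001,  0.   , -0.   ]), 'joint_torque': array([  0.   , -47.513,   1.365, -25.421,   0.012,   0.01 ,   0.   ]), 'tool_pos': array([183.721, 622.981, 302.848]), 'orientation': array([-0.   ,  0.143,  0.99 , -0.001]), 'wrist_force': array([-0.331,  0.288, -1.009]), 'moment': array([0.055, 0.021, 0.032]), 'width': 85.47193092600558}
scene (array([[440.997,   0.   , 259.403],
       [  0.   , 440.997, 186.493],
       [  0.   ,   0.   ,   1.   ]]), array([ -98.833, -252.287,  969.293]), array([[ 0.462, -0.668,  0.584],
       [-0.887, -0.341,  0.311],
       [-0.009, -0.661, -0.75 ]]))
top (array([[428.641,   0.   , 257.125],
       [  0.   , 428.641, 190.398],
       [  0.   ,   0.   ,   1.   ]]), array([ 423.175,   76.567, 1225.409]), array([[-0.025, -0.991,  0.13 ],
       [-1.   ,  0.025, -0.006],
       [ 0.002, -0.13 , -0.991]]))
wrist (array([[327.724,   0.   , 254.978],
       [  0.   , 327.724, 191.511],
       [  0.   ,   0.   ,   1.   ]]), array([104.178, 647.572, 374.069]), array([[ 0.283,  0.908,  0.308],
       [ 0.959, -0.267, -0.092],
       [-0.001,  0.322, -0.947]]))
```

View pics/a_scene.png

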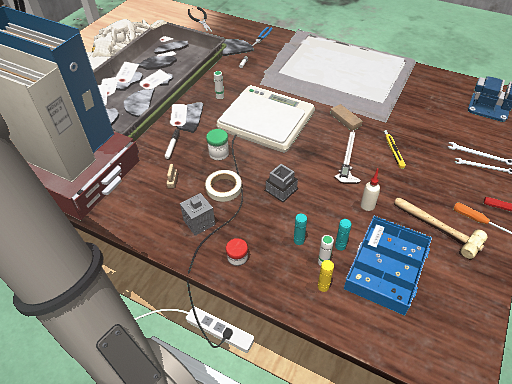

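View pics/a_top.png

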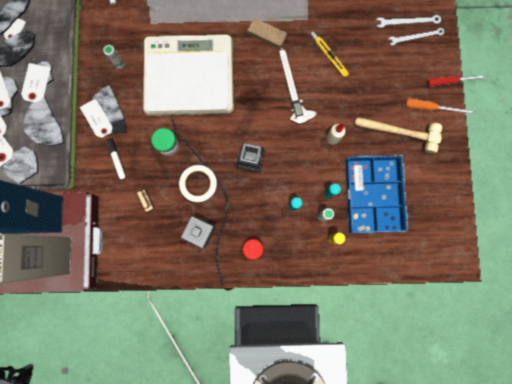

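View pics/a_wrist.png

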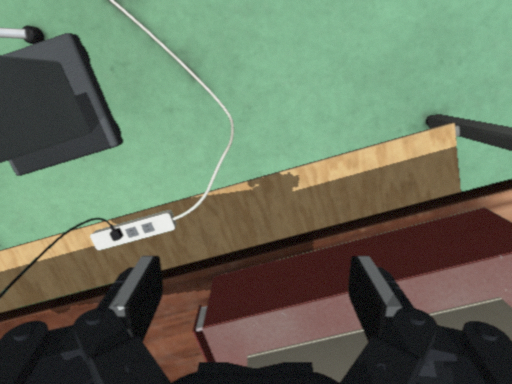

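Run:
```python
from h import *
np.set_printoptions(precision=1,suppress=True)
for l in ['glue','pot','pot_seal','cover','cover_knob','grease','oiler','talc']:
    for n in ['scene','top']:
        for d in vision.landmark_of(n,l)[:4]: print(l,n,np.array(d['location']),round(d['p'],2), atz(info(n),d['location'],{'pot_seal':43,'cover_knob':98}.get(l,0)))
```

```text
glue scene [261.1 323. ] 0.8 [ 504.7 -111.4    0. ]
glue scene [247.7 341. ] 0.72 [ 563.8 -137.8    0. ]
glue scene [237.6 298.2] 0.58 [542.  -25.5   0. ]
glue scene [286.  319.5] 0.56 [ 435.2 -130.4    0. ]
glue top [240.4 332.4] 0.61 [ 435.3 -140.6    0. ]
glue top [207.  295.6] 0.44 [533.1 -39.6   0. ]
glue top [188.3 325.8] 0.43 [ 585.  -128.8    0. ]
glue top [220.1 319.5] 0.42 [ 493.8 -106.5    0. ]
pot scene [186.6 280.5] 0.57 [683.5  94.6   0. ]
pot scene [153.2 220.5] 0.36 [723.9 323.2   0. ]
pot top [157.5 249. ] 0.92 [681.1  90.8   0. ]
pot top [153.8 249.2] 0.73 [692.   89.9   0. ]
pot_seal scene [177.8 280.8] 0.75 [679.3  93.   43. ]
pot_seal scene [199.  193.5] 0.65 [499.7 271.6  43. ]
pot_seal top [157.4 248.4] 0.72 [672.3  92.   43. ]
cover scene [220.7 199.3] 0.87 [469.5 239.1   0. ]
cover top [228.8 198.1] 0.7 [477.7 240.4   0. ]
cover top [232.1 196.4] 0.64 [468.5 245.3   0. ]
cover_knob scene [195.4 195.2] 0.7 [476.4 243.2  98. ]
cover_knob top [232.2 196.7] 0.55 [464.6 231.1  98. ]
grease scene [255.3 235.5] 0.64 [417.9  95.5   0. ]
oiler scene [206.2 368.1] 0.95 [ 729.2 -156.5    0. ]
oiler scene [260.9 324. ] 0.55 [ 506.4 -113.4   -0. ]
oiler top [141.4 333.2] 0.53 [ 723.  -156.8    0. ]
talc scene [155.6 221.9] 0.76 [716.7 313.8   0. ]
talc scene [256.6 239.4] 0.59 [419.1  84.7   0. ]
```

Run:
```python
from h import *
a=cv2.imread('pics/a_scene.png');b=cv2.imread('pics/a_top.png')
x=cv2.resize(a[205:300,285:360],None,fx=5,fy=5,interpolation=cv2.INTER_CUBIC)
y=cv2.resize(b[170:265,270:345],None,fx=5,fy=5,interpolation=cv2.INTER_CUBIC)
cv2.imwrite('pics/crop1.png',np.hstack([x,y]))
x=cv2.resize(b[130:260,170:280],None,fx=4.5,fy=4.5,interpolation=cv2.INTER_CUBIC)
cv2.imwrite('pics/crop2.png',x)
```

```text
(no output)
```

View pics/crop1.png

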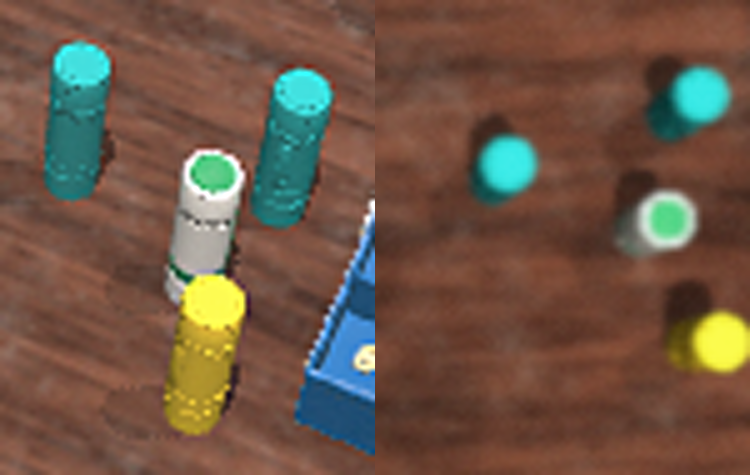

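View pics/crop2.png

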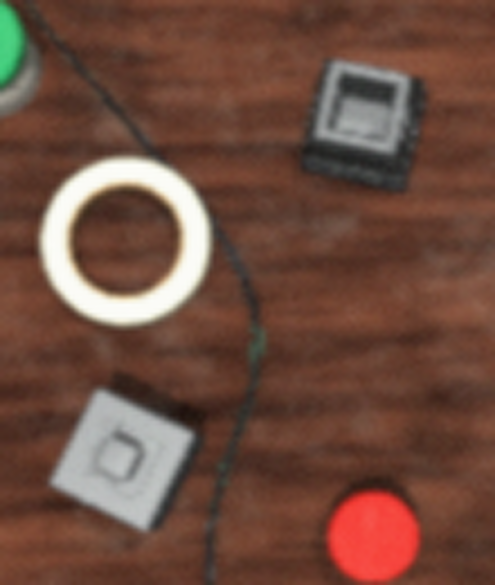

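```bash
cat >> h.py <<'E'
def tool(target,yawdeg=None):
    """print tool-frame shift from current measured pose to TCP target; yaw=world angle of tool x axis"""
    s=r.get_state(); M=R.from_quat(s['orientation'],scalar_first=True).as_matrix()
    d=M.T@(np.array(target)-s['tool_pos']); th=np.degrees(np.arctan2(M[1,0],M[0,0]))
    return d.round(1),round(th,1),s
E
python3 - <<'E'
from h import *
np.set_printoptions(precision=1,suppress=True)
a=cv2.imread('pics/a_scene.png')
x=cv2.resize(a[185:240,170:225],None,fx=9,fy=9,interpolation=cv2.INTER_CUBIC)
y=cv2.resize(a[155:210,255:310],None,fx=9,fy=9,interpolation=cv2.INTER_CUBIC)
cv2.imwrite('pics/crop3.png',np.hstack([x,y])[:,:800])
S,T=info('scene'),info('top')
print('glue top',tri([ray(S,(239.6,327.6)),ray(T,(214,328.4))]))
print(tool((500,-60,300)))
# binders extents in world assuming z=250
for p in [(190,92),(235,92),(290,60),(185,60)]: print(p,atz(T,p,250),atz(T,p,0))
E
```

```text
glue top (array([ 502.9, -114.5,  100.5]), [np.float64(1.28643720087333), np.float64(1.2864372008732994)])
(array([-496.5, -566.2,    3.8]), np.float64(163.6), {'clock': 0.95, 'joints': array([-1.4,  0.4,  0. ,  1.5, -0. ,  1.2, -0.1]), 'qvel': array([ 0.,  0.,  0., -0.,  0., -0., -0.]), 'joint_torque': array([  0. , -47.5,   1.4, -25.5,   0. ,   0. ,  -0. ]), 'tool_pos': array([183.9, 623.5, 303.9]), 'orientation': array([0. , 0.1, 1. , 0. ]), 'wrist_force': array([-0.6, -0.1,  0.2]), 'moment': array([-0., -0., -0.]), 'width': 85.54011600861894})
(190, 92) [561.4 449.5 250. ] [596.9 545.1   0. ]
(235, 92) [458.6 447.  250. ] [467.7 541.9   0. ]
(290, 60) [338.6 515.  250. ] [316.9 627.4   0. ]
(185, 60) [574.8 523.2 250. ] [613.7 637.7   0. ]
```

View pics/crop3.png

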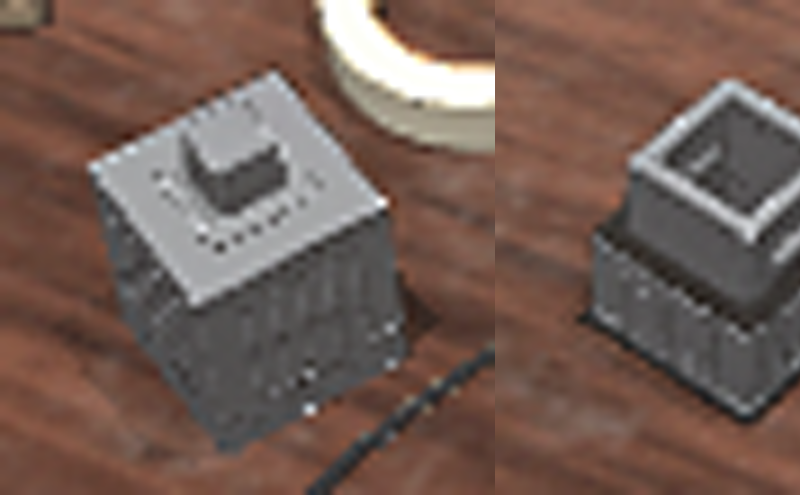

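Request:
arm_command([
  [-16,-42,0,0,0.6],
  [-32,-84,0,0,0.6],
  [-47,-126,0,0,0.6],
  [-63,-168,0,0,0.6],
  [-78,-209,0,0,0.6],
  [-116,-228,0,0,0.6],
  [-155,-246,0,0,0.6],
  [-193,-265,0,0,0.6],
  [-231,-283,0,0,0.6],
  [-270,-302,0,0,0.6],
])

```text
clock: 1.95
tool_pos: [358.4, 256.3, 304.4]
orientation: [0.0, 0.143, 0.99, 0.001]
wrist_force: [0.1, 0.9, 0.3]
width: 51.0
```

Request:
arm_command([
  [-38,-19,0,0,0.6],
  [-76,-37,0,0,0.6],
  [-95,-71,0,0,0.6],
  [-114,-105,0,0,0.6],
  [-134,-139,0,0,0.6],
  [-153,-173,0,0,0.6],
  [-172,-207,0,0,0.6],
  [-191,-241,0,0,0.6],
  [-210,-275,0,0,0.6],
  [-229,-309,0,0,0.6],
])

```text
clock: 2.95
tool_pos: [489.9, -105.2, 304.3]
orientation: [0.001, 0.143, 0.99, 0.0]
wrist_force: [0.5, 0.0, 0.4]
width: 51.2
```

Run:
```python
from h import *
np.set_printoptions(precision=2,suppress=True)
W=info('wrist'); save(vision.get_image('wrist'),'b_wrist.png')
print(tool((503,-114,146)))
print('glue top pred',proj(W,(503,-114,101)),'bottom',proj(W,(503,-114,0)))
for d in vision.landmark_of('wrist','glue')[:4]: print(d['location'],d['p'],atz(W,d['location'],0))
```

```text
(array([-11.8,   3.1, 158.9]), np.float64(163.1), {'clock': 3.0, 'joints': array([-0.51,  0.16,  0.73,  1.9 , -0.12,  1.12,  1.54]), 'qvel': array([-0.04, -0.05, -0.02,  0.04,  0.04,  0.03, -0.19]), 'joint_torque': array([ -8.56, -24.22,  -5.63, -21.61,  -1.85,   0.87,   0.36]), 'tool_pos': array([ 490.27, -112.63,  304.88]), 'orientation': array([ 0.  ,  0.15,  0.99, -0.  ]), 'wrist_force': array([ 1.62, -5.11,  0.43]), 'moment': array([-0.4 , -0.08, -0.05]), 'width': 50.9489020891907})
glue top pred [196.81 248.16] bottom [167.93 249.71]
[222.1, 249.8] 0.93 [ 569.87 -133.94    0.  ]
[122.3, 212.2] 0.88 [ 440.18 -139.34    0.  ]
[167.7, 249.8] 0.84 [ 502.76 -113.82    0.  ]
```

View pics/b_wrist.png

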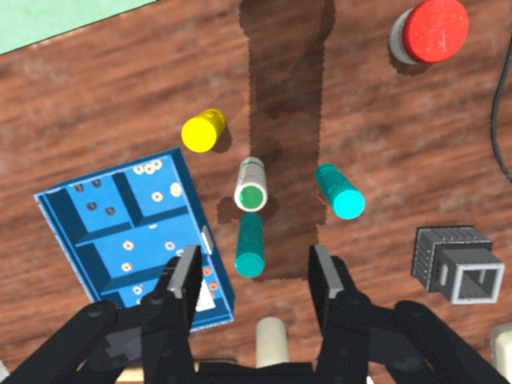

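Request:
arm_command([
  [-10,-4,0,0,0.6],
  [-16,-6,0,0,0.6],
  [-16,-6,35,0,0.6],
  [-16,-6,70,0,0.6],
  [-16,-6,100,0,0.6],
  [-16,-6,125,0,0.6],
  [-16,-6,145,0,0.6],
  [-16,-6,158,0,0.6],
  [-16,-6,158,0,0.6],
  [-16,-6,158,0,0.6],
])

```text
clock: 4.05
tool_pos: [504.0, -113.7, 146.3]
orientation: [0.0, 0.142, 0.99, 0.0]
wrist_force: [0.1, -0.6, 0.7]
width: 51.0
```

Run:
```python
from h import *
np.set_printoptions(precision=2,suppress=True)
W=info('wrist'); save(vision.get_image('wrist'),'c_wrist.png')
print(tool((503,-114,146)))
print('glue top pred',proj(W,(503,-114,101)))
a=cv2.imread('pics/b_wrist.png')[210:320,395:512]
cv2.imwrite('pics/crop4.png',cv2.resize(a,None,fx=5,fy=5,interpolation=cv2.INTER_CUBIC))
```

```text
(array([ 1.2, -0.4,  0.8]), np.float64(163.6), {'clock': 4.1, 'joints': array([-0.38,  0.42,  0.64,  2.02, -0.34,  0.81,  1.74]), 'qvel': array([-0.  , -0.01,  0.  , -0.  ,  0.  , -0.  , -0.  ]), 'joint_torque': array([ -0.05, -34.41,   6.42, -18.19,   0.  ,   0.03,   0.  ]), 'tool_pos': array([ 504.25, -113.92,  146.8 ]), 'orientation': array([0.  , 0.14, 0.99, 0.  ]), 'wrist_force': array([ 0.36, -0.34, -0.28]), 'moment': array([-0.02,  0.  , -0.02]), 'width': 50.95578125944171})
glue top pred [288.63 251.21]
```

View pics/c_wrist.png

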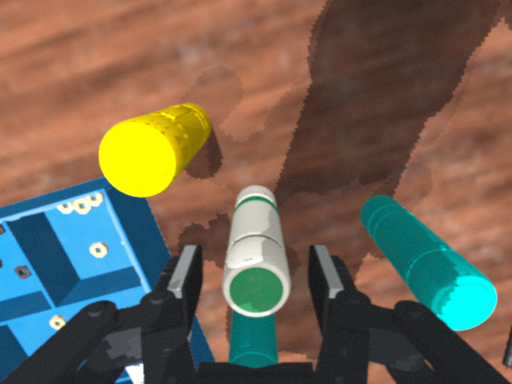

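View pics/crop4.png

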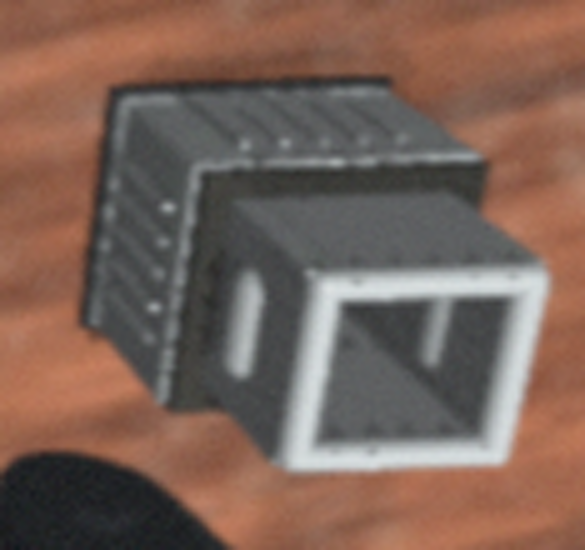

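Request:
arm_command([
  [0,0,0,0,0.1],
  [0,0,0,0,0.1],
  [0,0,0,0,0.1],
  [0,0,0,0,0.1],
  [0,0,0,0,0.1],
  [0,0,0,0,0.1],
  [0,0,-10,0,0.1],
  [0,0,-30,0,0.1],
  [0,0,-60,0,0.1],
  [0,0,-100,0,0.1],
])

```text
clock: 5.1
tool_pos: [502.0, -113.8, 246.1]
orientation: [-0.002, 0.143, 0.99, -0.0]
wrist_force: [1.0, 1.0, -0.8]
width: 27.5
```

Run:
```python
from h import *
np.set_printoptions(precision=2,suppress=True)
W=info('wrist'); save(vision.get_image('wrist'),'d_wrist.png')
print(tool((503,-114,146)))
# pot yaw & position from b_wrist neck corners & top/scene
```

```text
(array([  4.2,   0.2, 107.1]), np.float64(163.5), {'clock': 5.15, 'joints': array([-0.47,  0.26,  0.72,  1.93, -0.21,  1.01,  1.63]), 'qvel': array([ 0.03,  0.04,  0.  , -0.01, -0.06, -0.17,  0.08]), 'joint_torque': array([ -2.64, -18.12,   1.3 , -15.  ,  -0.  ,   0.76,  -0.14]), 'tool_pos': array([ 505.96, -115.41,  253.08]), 'orientation': array([0.  , 0.14, 0.99, 0.  ]), 'wrist_force': array([ 2.66, -1.54,  3.13]), 'moment': array([-0.2 , -0.25, -0.05]), 'width': 27.39469934311039})
```

View pics/d_wrist.png

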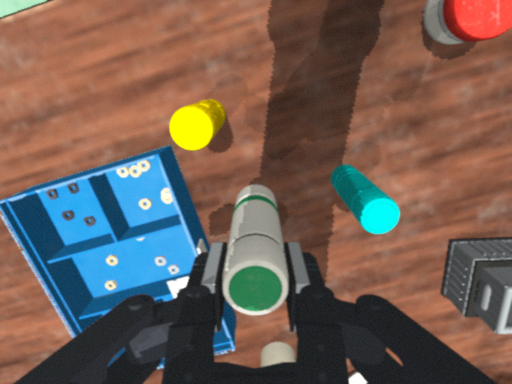

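Run:
```python
from h import *
np.set_printoptions(precision=1,suppress=True)
T=info('top');S=info('scene')
P=[atz(T,(130+v/4.5,170+u/4.5),76) for u,v in [(330,60),(412,68),(403,150),(317,142)]]
print(np.array(P),np.mean(P,0))
for i in range(4):
    d=P[(i+1)%4]-P[i];print(np.linalg.norm(d),np.degrees(np.arctan2(d[1],d[0])))
c=np.mean(P,0)
print('scene corners, crop3 px', [ (np.array(proj(S,p))-[155,255])[::-1]*9+[495,0] for p in P])
print(tool((c[0],c[1],300)))
```

```text
[[705.  104.5  76. ]
 [698.8  54.7  76. ]
 [648.2  61.5  76. ]
 [654.4 113.5  76. ]] [676.6  83.5  76. ]
50.23902027009734 -97.10886087329781
51.1280180455809 172.35573466259916
52.369586748754784 83.17920118335671
51.45519832787989 -10.013763554898693
scene corners, crop3 px [array([732.3,  68.4]), array([868.7, 133.3]), array([779.3, 233.8]), array([635.1, 163.6])]
(array([-107.5,  239.3,  -45.3]), np.float64(163.5), {'clock': 5.15, 'joints': array([-0.5,  0.3,  0.7,  1.9, -0.2,  1. ,  1.6]), 'qvel': array([ 0. ,  0. ,  0. , -0. , -0.1, -0.2,  0.1]), 'joint_torque': array([ -2.6, -18.1,   1.3, -15. ,  -0. ,   0.8,  -0.1]), 'tool_pos': array([ 506. , -115.4,  253.1]), 'orientation': array([0. , 0.1, 1. , 0. ]), 'wrist_force': array([ 2.7, -1.5,  3.1]), 'moment': array([-0.2, -0.2, -0.1]), 'width': 27.39469934311039})
```

Request:
arm_command([
  [0,0,-30,0,0.1],
  [0,0,-54,0,0.1],
  [-25,24,-54,0,0.1],
  [-50,48,-54,0,0.1],
  [-75,72,-54,0,0.1],
  [-100,96,-54,0,0.1],
  [-115,111,-54,0,0.1],
  [-122,118,-54,0,0.1],
  [-122,118,-54,0,0.1],
  [-122,118,-54,0,0.1],
])

```text
clock: 6.15
tool_pos: [652.7, -36.5, 300.0]
orientation: [-0.0, 0.144, 0.99, -0.0]
wrist_force: [0.0, 0.2, -0.7]
width: 27.5
```

```bash
cat >> h.py <<'E'
import pickle
def snap(n):
    i=info('wrist'); im=vision.get_image('wrist'); save(im,n+'.png'); pickle.dump(i,open('pics/'+n+'.pkl','wb')); return i
def load(n): return pickle.load(open('pics/'+n+'.pkl','rb'))
def crop(n,out,r0,r1,c0,c1,f):
    a=cv2.imread(f'pics/{n}.png')[r0:r1,c0:c1]; cv2.imwrite(f'pics/{out}.png',cv2.resize(a,None,fx=f,fy=f,interpolation=cv2.INTER_CUBIC))
E
python3 - <<'E'
from h import *
snap('e'); i2=info('wrist'); print(load('e')[1],i2[1])
for l in ['pot','pot_seal']:
  for d in vision.landmark_of('wrist',l)[:2]: print(l,d['location'],d['p'],atz(i2,d['location'],43 if 'seal' in l else 0))
print(tool((0,0,0))[2]['tool_pos'])
E
```

```text
[573.24435237 -11.9601562  371.1766127 ] [573.0920301  -12.19740007 371.3282873 ]
pot [144.8, 365.5] 0.82 [675.70741976  88.97378727   0.        ]
pot_seal [155.9, 379.6] 0.85 [679.20701797  88.98674953  43.        ]
[652.74569678 -36.58109216 300.32897679]
```

View pics/e.png

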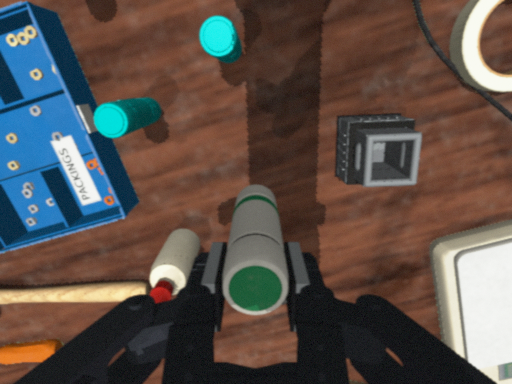

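Run:
```python
from h import *
crop('e','crop5',100,200,325,435,7)
```

```text
(no output)
```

View pics/crop5.png

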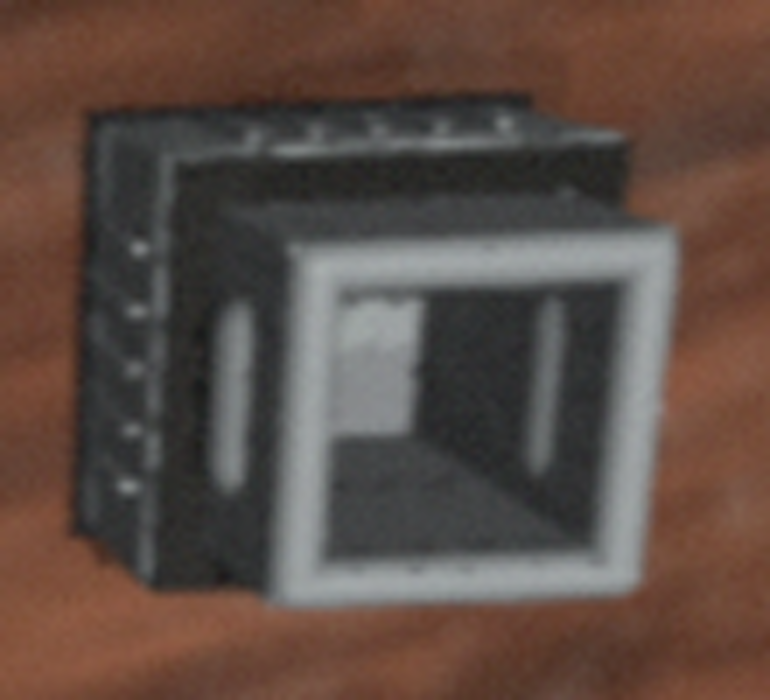

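```bash
cat > fitpot.py <<'E'
from h import *
from scipy.optimize import least_squares
np.set_printoptions(precision=2,suppress=True)
E=load('e'); T=info('top'); S=info('scene')
def px(o,f,u,v): return np.array([o[0]+(v+.5)/f-.5,o[1]+(u+.5)/f-.5])
def corner(x,y,t,h,z,i):
    s=[(1,1),(1,-1),(-1,-1),(-1,1)][i]; c,n=np.cos(t),np.sin(t)
    return (x+h*(c*s[0]-n*s[1]),y+h*(n*s[0]+c*s[1]),z)
# image: up=-x, right=+y. corners: idx 0(+x+y)=bottom right,1(+x,-y)=bottom left,2(-x-y)=top left,3(-x+y)=top right
obs=[(E,px((100,325),7,640,590),0,25,76),(E,px((100,325),7,272,604),1,25,76),(E,px((100,325),7,288,240),2,25,76),(E,px((100,325),7,678,230),3,25,76),
 (E,px((100,325),7,172,152),2,33,40),(E,px((100,325),7,628,140),3,33,40),(E,px((100,325),7,150,588),1,33,40)]
if __name__=='__main__':
    f=lambda p:np.concatenate([proj(c,corner(p[0],p[1],p[2],h,z+p[3],i))-o for c,o,i,h,z in obs])
    s=least_squares(f,[676,86,-.1,0]); print(s.x,np.degrees(s.x[2]),s.fun.reshape(-1,2))
    g=lambda p:f([*p,0]); s=least_squares(g,[676,86,-.1]); print('z fixed',s.x,np.degrees(s.x[2]))
    obsT=[(T,np.array([130+v/4.5,170+u/4.5]),i,25,76) for (u,v),i in zip([(330,60),(412,68),(403,150),(317,142)],[0,1,2,3])]
    obsS=[(S,px((155,255),9,732-495,80),0,25,76),(S,px((155,255),9,632-495,163),3,25,76),(S,px((155,255),9,752-495,240),2,25,76),
          (S,px((155,255),9,600-495,230),3,33,40),(S,px((155,255),9,748-495,335),2,33,40)]
    for ob in (obsT,obsS):
        f2=lambda p:np.concatenate([proj(c,corner(p[0],p[1],p[2],h,z,i))-o for c,o,i,h,z in ob])
        s=least_squares(f2,[676,86,-.1]); print(s.x,np.degrees(s.x[2]),s.fun)
E
python3 fitpot.py
```

```text
[678.31  92.1   -0.25  -8.27] -14.201296822947786 [[ 0.21 -0.55]
 [ 0.18  0.29]
 [ 0.63  1.59]
 [-0.13  0.35]
 [ 0.15 -0.62]
 [-0.79 -0.68]
 [-0.35 -0.6 ]]
z fixed [675.79  89.42  -0.25] -14.225709688727662
[676.59  83.55  -0.14] -7.91378786398717 [ 0.09 -0.12  0.33 -0.23 -0.08 -0.28 -0.34  0.63]
[674.51  87.12  -0.27] -15.636785556623902 [-0.9   0.55 -0.68 -0.2  -0.19  0.03  0.69 -0.73  0.98  0.34]
```

Request:
arm_command([
  [-11,21,0,0,0.1],
  [-22,42,0,0,0.1],
  [-33,63,0,0,0.1],
  [-44,84,0,0,0.1],
  [-55,105,0,0,0.1],
  [-65,125,0,0,0.1],
  [-65,125,0,0,0.1],
  [-65,125,0,0,0.1],
  [-65,125,0,0,0.1],
  [-65,125,0,0,0.1],
])

```text
clock: 7.3
tool_pos: [750.8, 64.5, 300.5]
orientation: [0.0, 0.144, 0.99, -0.0]
wrist_force: [0.8, 0.3, -0.2]
width: 27.4
```

Run:
```python
from h import *
F=snap('f'); print(F[1],info('wrist')[1]); print(tool((0,0,0))[1:])
print(proj(F,(676,89,76)))
crop('f','crop6',30,150,200,320,6)
```

```text
[671.31257271  89.12340074 371.54651892] [671.40017714  89.39753043 371.5156779 ]
(np.float64(163.5), {'clock': 7.35, 'joints': array([-0.49395197,  0.66671177,  0.6154817 ,  1.2550057 , -0.37621861,
        1.33240675,  1.38846131]), 'qvel': array([-0.00074923,  0.00447048, -0.00589829, -0.00573546, -0.00143164,
        0.0014359 , -0.00021666]), 'joint_torque': array([-5.69097768e-02, -5.63336885e+01,  1.04529923e+01, -2.47784436e+01,
        1.54739624e-02,  1.69542644e-03,  7.80662031e-04]), 'tool_pos': array([750.95046848,  64.86871809, 300.44911325]), 'orientation': array([1.25359030e-04, 1.43750978e-01, 9.89613885e-01, 4.81685690e-06]), 'wrist_force': array([-2.53816485e-04,  7.51225261e-01, -2.77977895e-01]), 'moment': array([-0.02362427, -0.02003374, -0.04561784]), 'width': 27.55865916045071})
[ 85.74809871 256.27073655]
```

View pics/f.png

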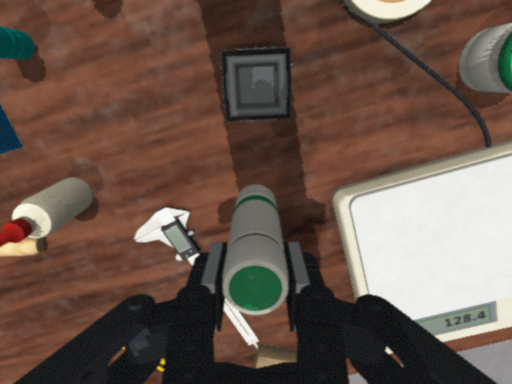

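View pics/crop6.png

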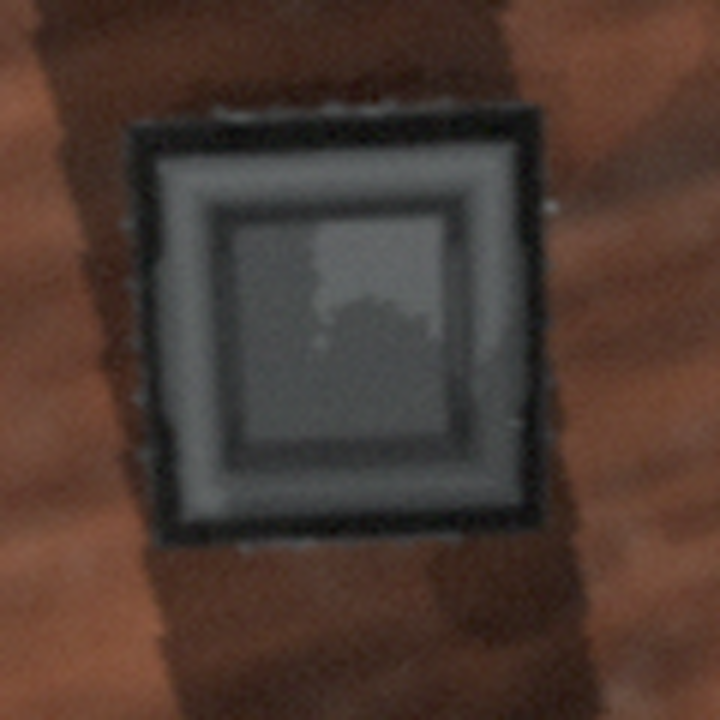

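```bash
cat > fit2.py <<'E'
from fitpot import *
F=load('f')
q=lambda u,v:px((30,200),6,u,v)
oF=[(F,q(157,155),2,25,76),(F,q(517,147),3,25,76),(F,q(522,505),0,25,76),(F,q(180,520),1,25,76),
    (F,q(130,125),2,33,41),(F,q(540,105),3,33,41),(F,q(545,525),0,33,41),(F,q(160,545),1,33,41)]
for n,ob in (('F',oF),('FE',oF+obs)):
    f=lambda p:np.concatenate([proj(c,corner(p[0],p[1],p[2],h,z+p[3],i))-o for c,o,i,h,z in ob])
    s=least_squares(f,[676,86,-.1,0]); print(n,s.x,np.degrees(s.x[2]),np.abs(s.fun).max())
    g=lambda p:f([*p,0]); s=least_squares(g,[676,86,-.1]); print('z fixed',s.x,np.degrees(s.x[2]),np.abs(s.fun).max())
# well centre lines: inner top edges
E
python3 fit2.py
```

```text
F [676.18  89.64  -0.25  -7.12] -14.126927932045973 0.9082767296773113
z fixed [676.16  89.61  -0.25] -14.127627471660135 1.575649983326315
FE [676.34  89.92  -0.25  -2.75] -14.183248314327448 1.6712593367927866
z fixed [676.02  89.53  -0.25] -14.168626013382045 1.5773520577633917
```

Request:
arm_command([
  [20,1,0,0,0.1],
  [40,1,0,0,0.1],
  [60,2,0,0,0.1],
  [72,2,0,0,0.1],
  [78,2,10,0,0.1],
  [78,2,30,0,0.1],
  [78,2,50,0,0.1],
  [78,2,60,0,0.1],
  [78,2,60,0,0.1],
  [78,2,60,0,0.1],
])

```text
clock: 8.35
tool_pos: [677.6, 89.8, 240.2]
orientation: [0.0, 0.143, 0.99, -0.0]
wrist_force: [0.6, 0.1, -0.4]
width: 27.3
```

Run:
```python
from h import *
G=snap('g'); d=tool((677,89.6,152)); print(d[0],d[1],d[2]['tool_pos'],d[2]['wrist_force'])
save(vision.get_image('scene'),'g_scene.png');save(vision.get_image('top'),'g_top.png')
a=cv2.imread('pics/g_scene.png')[110:215,235:325];b=cv2.imread('pics/g_top.png')[110:215,205:295]
cv2.imwrite('pics/crop7.png',cv2.resize(np.hstack([a,b]),None,fx=4.4,fy=4.4,interpolation=cv2.INTER_CUBIC))
```

```text
[ 0.9 -0.5 88.8] 163.5 [677.84094103  89.82632108 240.80159664] [ 0.13528056 -0.68151138  0.35105001]
```

View pics/g.png

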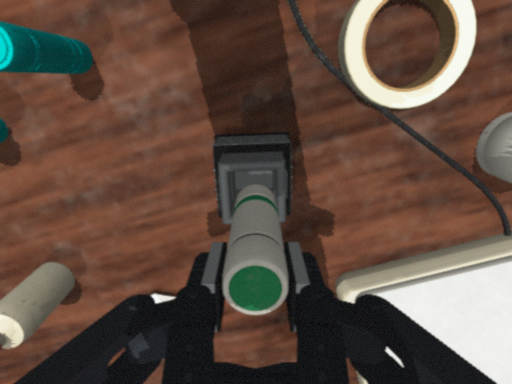

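View pics/crop7.png

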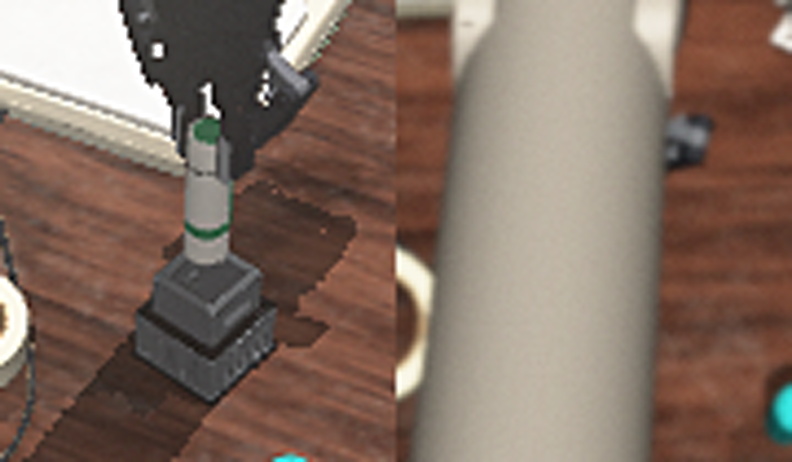

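Request:
arm_command([
  [1,0,8,0,0.1],
  [1,0,14,0,0.1],
  [1,0,20,0,0.1],
  [1,0,25,0,0.1],
  [1,0,30,0,0.1],
  [1,0,35,0,0.1],
  [1,0,40,0,0.1],
  [1,0,46,0,0.1],
  [1,0,50,0,0.1],
  [1,0,50,0,0.1],
])

```text
clock: 9.5
tool_pos: [675.7, 90.1, 189.0]
orientation: [-0.001, 0.143, 0.99, -0.0]
wrist_force: [-0.3, -0.6, -1.0]
width: 27.5
```

Request:
arm_command([
  [0,0,7,0,0.1],
  [0,0,13,0,0.1],
  [0,0,19,0,0.1],
  [0,0,25,0,0.1],
  [0,0,30,0,0.1],
  [0,0,33,0,0.1],
  [0,0,35,0,0.1],
  [0,0,36,0,0.1],
  [0,0,36,0,0.1],
  [0,0,36,0,0.1],
])

```text
clock: 10.5
tool_pos: [676.1, 90.2, 153.7]
orientation: [-0.0, 0.143, 0.99, -0.0]
wrist_force: [-0.6, -4.2, -1.4]
width: 27.6
```

Run:
```python
from h import *
G=snap('h'); d=tool((676,89.6,152)); print(d[0],d[1],d[2]['tool_pos'],d[2]['wrist_force'])
save(vision.get_image('scene'),'h_scene.png')
a=cv2.imread('pics/h_scene.png')[110:215,235:325]
cv2.imwrite('pics/crop8.png',cv2.resize(a,None,fx=4.4,fy=4.4,interpolation=cv2.INTER_CUBIC))
```

```text
[-0.1 -0.6  1.7] 163.6 [676.09386935  90.16393975 153.74805181] [-0.0285771  -3.71655485 -1.15649577]
```

View pics/crop8.png

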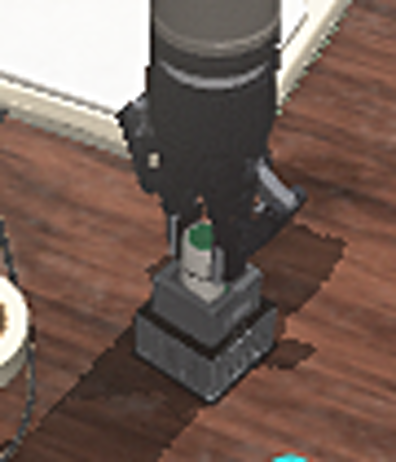

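View pics/h.png

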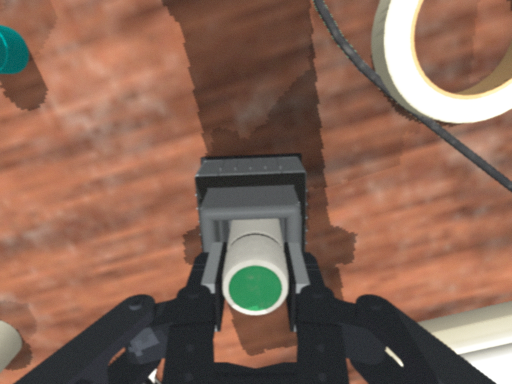

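Request:
arm_command([
  [0,-2,1,0,0.1],
  [0,-2,1,0,0.1],
  [0,-2,1,0,0.6],
  [0,-2,1,0,0.6],
  [0,-2,1,0,0.6],
  [0,-2,1,0,0.6],
  [0,-2,-5,0,0.6],
  [0,-2,-20,0,0.6],
  [0,-2,-50,0,0.6],
  [0,-2,-95,0,0.6],
])

```text
clock: 11.6
tool_pos: [674.4, 88.7, 248.7]
orientation: [-0.002, 0.143, 0.99, -0.001]
wrist_force: [1.2, 0.1, 0.4]
width: 51.2
```

Run:
```python
from h import *
np.set_printoptions(precision=2,suppress=True)
G=snap('i'); d=tool((676,89.6,152)); print(d[0],d[1],d[2]['tool_pos'],d[2]['wrist_force'])
save(vision.get_image('scene'),'i_scene.png')
a=cv2.imread('pics/i_scene.png')[110:215,235:325]
cv2.imwrite('pics/crop9.png',cv2.resize(a,None,fx=4.4,fy=4.4,interpolation=cv2.INTER_CUBIC))
```

```text
[  4.5   0.  107.3] 163.5 [679.03  88.08 259.3 ] [ 2.64 -0.87  6.01]
```

View pics/crop9.png

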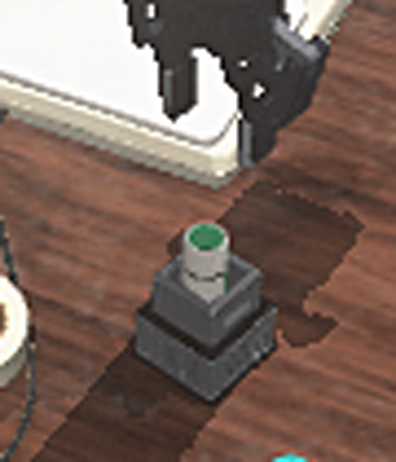

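View pics/i.png

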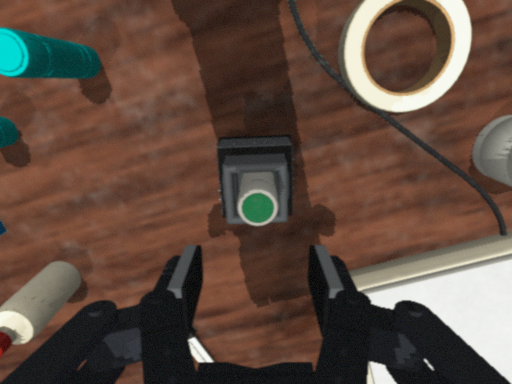

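Request:
arm_command([
  [10,6,-20,0,0.6],
  [35,20,-40,0,0.6],
  [65,37,-50,0,0.6],
  [95,54,-50,0,0.6],
  [120,68,-50,0,0.6],
  [145,82,-50,0,0.6],
  [158,89,-50,0,0.6],
  [158,89,-50,0,0.6],
  [158,89,-50,0,0.6],
  [158,89,-50,0,0.6],
])

```text
clock: 12.7
tool_pos: [550.3, 216.9, 299.2]
orientation: [0.001, 0.144, 0.99, -0.0]
wrist_force: [1.2, -0.8, -0.0]
width: 51.2
```

Run:
```python
from h import *
np.set_printoptions(precision=2,suppress=True)
G=snap('j'); d=tool((676,89.6,152)); print(d[0],d[1],d[2]['tool_pos'],d[2]['wrist_force'])
for n in ['cover','cover_knob']:
  for d in vision.landmark_of('wrist',n)[:2]: print(n,d['location'],d['p'],atz(G,d['location'],98 if 'k' in n else 0))
print(proj(G,(472,241,98)))
```

```text
[-156.7  -86.   147.3] 163.4 [550.29 216.84 299.08] [ 0.01  0.22 -0.17]
cover [76.9, 251.9] 0.61 [467.01 239.26   0.  ]
cover_knob [75.2, 247.0] 0.61 [465.7  236.55  98.  ]
[ 81.63 254.75]
```

View pics/j.png

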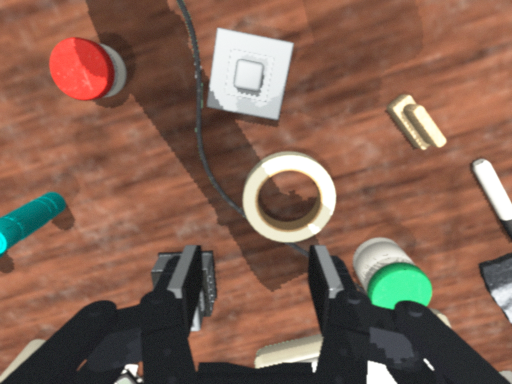

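Run:
```python
from h import *
crop('j','crop10',15,135,190,310,6)
```

```text
(no output)
```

View pics/crop10.png

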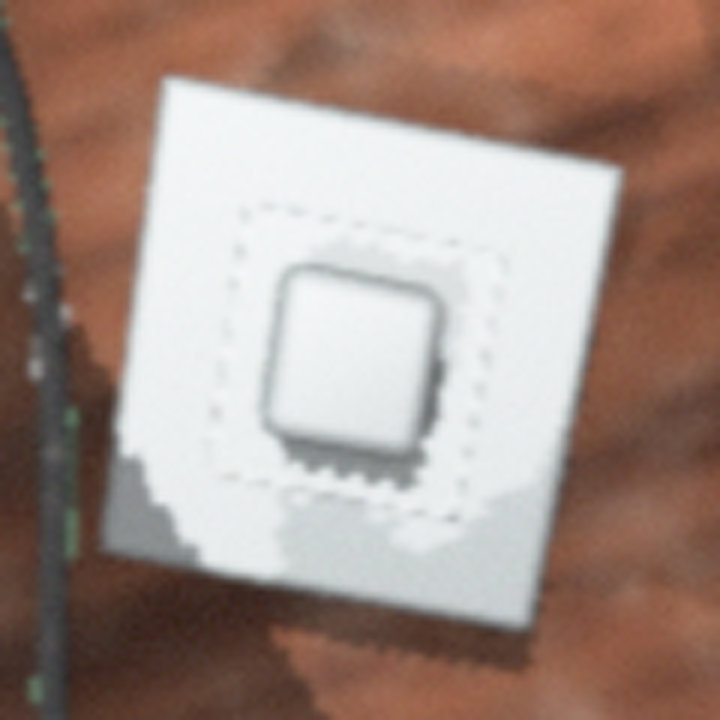

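```bash
cat > fit3.py <<'E'
from fitpot import *
from scipy.optimize import linear_sum_assignment
J=load('j')
def assign(c,pts,h,z,x0):
    P=[proj(c,corner(*x0,h,z,i)) for i in range(4)]
    D=np.array([[np.linalg.norm(p-q) for p in P] for q in pts]); r_,k=linear_sum_assignment(D)
    return [(c,pts[a],b,h,z) for a,b in zip(r_,k)]
x0=(470,240,-.45)
q=lambda u,v:px((15,190),6,u,v); s_=lambda u,v:px((185,170),9,u,v)
oJ=assign(J,[q(165,77),q(622,168),q(530,628),q(103,550)],32,76,x0)
oK=assign(J,[q(285,265),q(443,290),q(415,455),q(265,430)],11,98,x0)
oS=assign(S,[s_(275,70),s_(388,205),s_(195,303),s_(90,165)],32,76,x0)
for n,ob in (('J',oJ),('K',oK),('S',oS),('JS',oJ+oS),('all',oJ+oK+oS)):
    f=lambda p:np.concatenate([proj(c,corner(p[0],p[1],p[2],h,z+p[3],i))-o for c,o,i,h,z in ob])
    s=least_squares(f,[*x0,0]); print(n,s.x,np.degrees(s.x[2]),np.abs(s.fun).max())
    s=least_squares(lambda p:f([*p,0]),x0); print('  z fixed',s.x,np.degrees(s.x[2]),np.abs(s.fun).max())
E
python3 fit3.py
```

```text
J [465.74 237.48  -0.47  -4.4 ] -26.827964303354744 0.13714044301772788
  z fixed [465.9  237.52  -0.47] -26.827736731791557 0.8611938237168602
K [465.28 237.27  -0.44 -21.05] -25.477037287672307 0.3138807702865165
  z fixed [465.72 237.57  -0.44] -25.47644413734425 1.2989650430170343
S [475.45 245.96  -0.48 -18.07] -27.309625056442748 0.2195149317157643
  z fixed [464.12 236.11  -0.48] -27.309456937742024 0.4420538528767679
JS [465.8  237.52  -0.47  -3.3 ] -26.86272931350538 0.5756835488412264
  z fixed [465.8  237.43  -0.47] -26.865737202007942 0.9162742588030142
all [465.71 237.52  -0.47  -4.16] -26.714526148687238 1.2835784752228108
  z fixed [465.76 237.5   -0.47] -26.715497546761796 1.6145902174365006
```

Request:
arm_command([
  [25,-1,0,3,0.45],
  [50,-2,0,6,0.45],
  [75,-4,20,9,0.45],
  [87,-4,40,10.3,0.45],
  [87,-4,60,10.3,0.45],
  [87,-4,80,10.3,0.45],
  [87,-4,95,10.3,0.45],
  [87,-4,100,10.3,0.45],
  [87,-4,100,10.3,0.45],
  [87,-4,100,10.3,0.45],
])

```text
clock: 13.85
tool_pos: [465.5, 239.3, 199.6]
orientation: [0.001, 0.231, 0.973, 0.0]
wrist_force: [0.6, 0.8, 0.2]
width: 38.6
```

Run:
```python
from h import *
np.set_printoptions(precision=2,suppress=True)
G=snap('k'); d=tool((465.8,237.5,152)); print(d[0],d[1],d[2]['tool_pos'],d[2]['wrist_force'],d[2]['width'])
print(proj(G,(465.8,237.5,98)))
```

```text
[-1.2 -1.7 47.8] 153.2 [465.46 239.47 199.78] [0.53 0.54 0.14] 38.22667981190003
[233.54 250.7 ]
```

View pics/k.png

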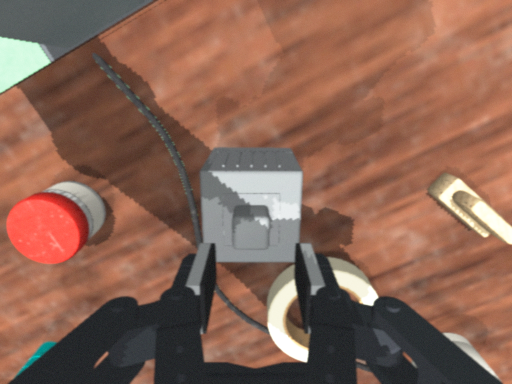

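Request:
arm_command([
  [-1,-2,10,0,0.45],
  [-1,-2,20,0,0.45],
  [-1,-2,30,0,0.45],
  [-1,-2,38,0,0.45],
  [-1,-2,44,0,0.45],
  [-1,-2,47,0,0.45],
  [-1,-2,47,0,0.45],
  [-1,-2,47,0,0.45],
  [-1,-2,47,0,0.36],
  [-1,-2,47,0,0.32],
])

```text
clock: 14.9
tool_pos: [464.9, 237.3, 152.3]
orientation: [0.0, 0.231, 0.973, 0.0]
wrist_force: [0.8, -0.6, 0.4]
width: 27.5
```

Run:
```python
from h import *
np.set_printoptions(precision=2,suppress=True)
G=snap('l'); d=tool((465.8,237.5,152)); print(d[0],d[1],d[2]['tool_pos'],d[2]['wrist_force'],d[2]['width'])
save(vision.get_image('scene'),'l_scene.png')
a=cv2.imread('pics/l_scene.png')[160:250,150:260]
cv2.imwrite('pics/crop11.png',cv2.resize(a,None,fx=6,fy=6,interpolation=cv2.INTER_CUBIC))
```

```text
[-0.8  0.6  0.2] 153.3 [464.84 237.28 152.22] [-0.19 -0.43 -0.36] 27.204291536022552
```

View pics/l.png

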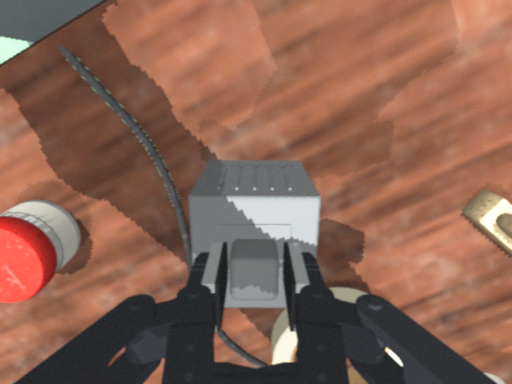

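View pics/crop11.png

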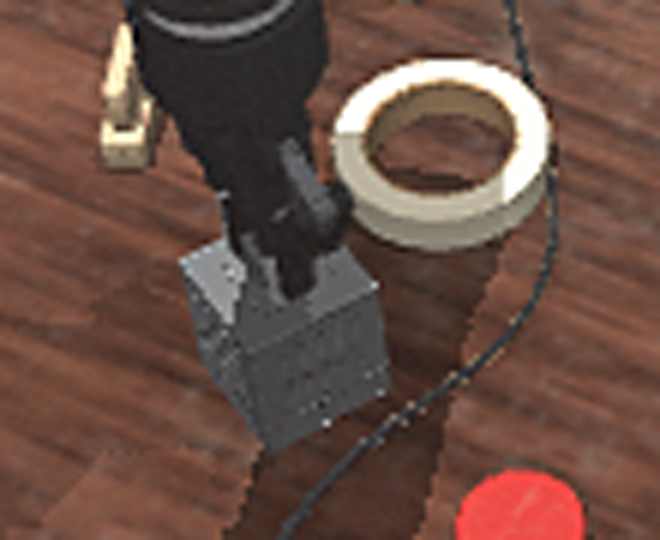

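Request:
arm_command([
  [0,0,1,0,0.32],
  [0,0,1,0,0.05],
  [0,0,1,0,0.05],
  [0,0,1,0,0.05],
  [0,0,1,0,0.05],
  [0,0,1,0,0.05],
  [0,0,1,0,0.05],
  [0,0,1,0,0.05],
  [0,0,1,0,0.05],
  [0,0,1,0,0.05],
])

```text
clock: 16.0
tool_pos: [464.8, 237.1, 151.1]
orientation: [0.0, 0.231, 0.973, 0.0]
wrist_force: [-0.6, -1.3, 4.1]
width: 20.7
```

Request:
arm_command([
  [0,0,-5,0,0.05],
  [0,0,-15,0,0.05],
  [0,0,-30,0,0.05],
  [0,0,-50,-4,0.05],
  [0,0,-75,-8,0.05],
  [0,0,-100,-12.6,0.05],
  [0,0,-125,-12.6,0.05],
  [0,0,-140,-12.6,0.05],
  [0,0,-140,-12.6,0.05],
  [0,0,-140,-12.6,0.05],
])

```text
clock: 17.0
tool_pos: [464.3, 237.1, 290.8]
orientation: [-0.0, 0.123, 0.992, 0.0]
wrist_force: [-0.1, 0.1, -0.1]
width: 20.8
```

Run:
```python
from h import *
np.set_printoptions(precision=2,suppress=True)
G=snap('m'); d=tool((675.1,89.2,152)); print(d[0],d[1],d[2]['tool_pos'],d[2]['wrist_force'],d[2]['width'])
crop('m','crop12',150,340,150,350,4)
```

```text
[-240.9  -91.7  137.9] 165.9 [464.03 236.96 290.09] [ 0.01  0.19 -0.69] 20.558581555227494
```

View pics/m.png

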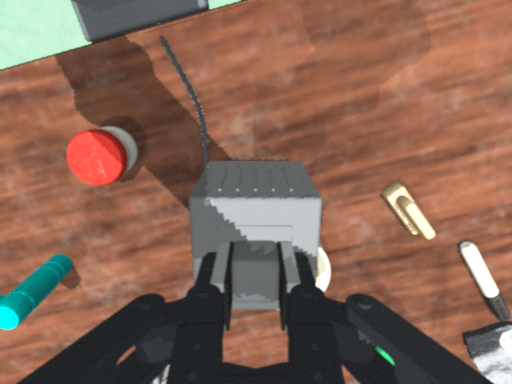

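View pics/crop12.png

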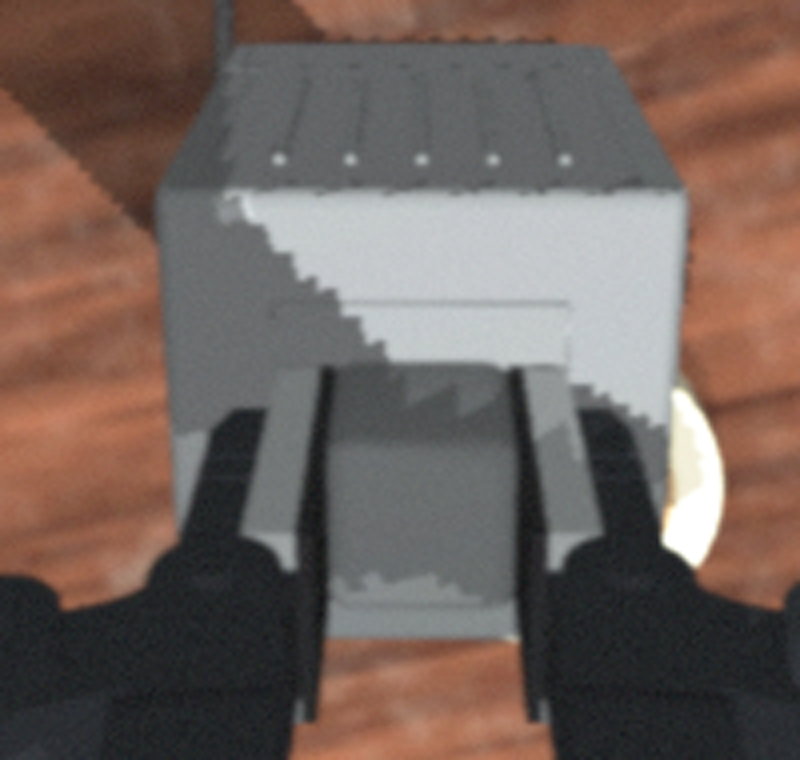

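```bash
cat > fit4.py <<'E'
from fitpot import *
M=load('m'); q=lambda u,v:px((150,150),4,u,v)
ob=[(M,q(161,189),2,32,76),(M,q(687,190),3,32,76),(M,q(234,46),2,32,0),(M,q(608,46),3,32,0)]
st=r.get_state(); tp=st['tool_pos']; print(tp)
def f(p):
    a=np.concatenate([proj(c,corner(p[0],p[1],p[2],h,z+p[3],i))-o for c,o,i,h,z in ob])
    b0=proj(M,corner(p[0],p[1],p[2],32,76+p[3],0));b1=proj(M,corner(p[0],p[1],p[2],32,76+p[3],1))
    return np.append(a,(b0[0]+b1[0])/2-q(0,638)[0])
s=least_squares(f,[465,237,-.25,139]); print(s.x,np.degrees(s.x[2]),s.fun)
g=lambda p:f([*p,tp[2]-151.1]); s=least_squares(g,[465,237,-.25]); print('zfix',s.x,np.degrees(s.x[2]),s.fun)
E
python3 fit4.py; python3 -c "
from h import *
c=load('m');f=load('f');j=load('j')
print(c[1])"
```

```text
[464.03 236.96 290.09]
[466.7  237.78  -0.25 137.73] -14.200506239361417 [ 0.59 -1.07  0.49  0.65 -0.41  1.34 -0.29 -0.73 -0.69]
zfix [466.23 237.9   -0.25] -14.201244187016782 [ 0.52 -1.65  0.43  1.23 -0.67  1.07 -0.55 -0.46  0.1 ]
[383.89263905 258.28698785 361.89571312]
```

Request:
arm_command([
  [-15,-6,-4,0,0.05],
  [-45,-17,-4,0,0.05],
  [-80,-31,-4,0,0.05],
  [-120,-46,-4,0,0.05],
  [-160,-61,-4,0,0.05],
  [-195,-75,-4,0,0.05],
  [-222,-85,-4,0,0.05],
  [-235,-90,-4,0,0.05],
  [-240.5,-92,-4,0,0.05],
  [-240.5,-92,-4,0,0.05],
])

```text
clock: 18.05
tool_pos: [675.0, 89.6, 294.0]
orientation: [-0.001, 0.123, 0.992, -0.0]
wrist_force: [0.4, -0.4, -1.1]
width: 20.5
```

Run:
```python
from h import *
np.set_printoptions(precision=2,suppress=True)
G=snap('n'); d=tool((674.7,89,240)); print(d[0],d[1],d[2]['tool_pos'],d[2]['wrist_force'],d[2]['width'])
save(vision.get_image('scene'),'n_scene.png')
a=cv2.imread('pics/n_scene.png')[90:215,235:335]
cv2.imwrite('pics/crop13.png',cv2.resize(a,None,fx=4.6,fy=4.6,interpolation=cv2.INTER_CUBIC))
```

```text
[-0.5 -1.3 54.2] 165.9 [674.63  90.34 294.22] [ 0.17  0.3  -1.63] 20.633279361220918
```

View pics/n.png

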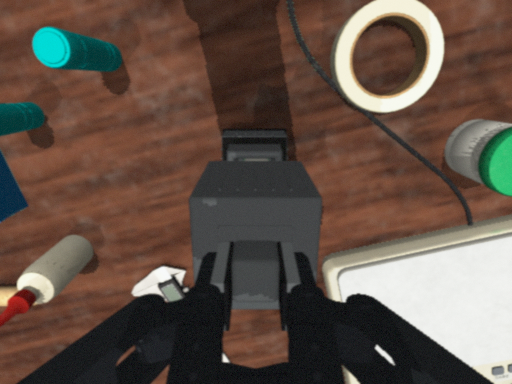

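View pics/crop13.png

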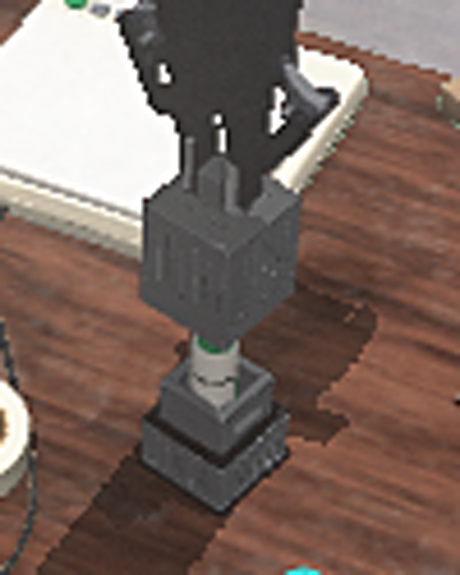

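Run:
```python
from h import *
a=cv2.imread('pics/n.png')[120:220,185:330]; a=np.clip(a.astype(float)*2,0,255).astype(np.uint8)
cv2.imwrite('pics/crop14.png',cv2.resize(a,None,fx=5.5,fy=5.5,interpolation=cv2.INTER_CUBIC))
```

```text
(no output)
```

View pics/crop14.png

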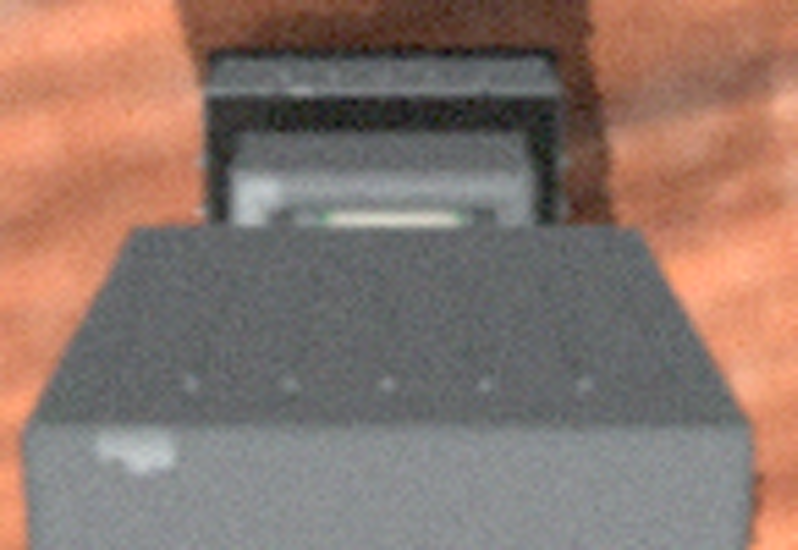

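Run:
```python
from h import *
np.set_printoptions(precision=2,suppress=True)
G=load('n'); t=np.radians(165.85); ux=np.array([np.cos(t),np.sin(t)]);uy=np.array([-ux[1],ux[0]])
uy=np.array([0.244,0.97])
tcp=np.array([674.63,90.34])
for n,row,z,h in [('cov low',228,143.1,32),('cov top',425,219.1,32),('pot base',54,0,33),('shoulder',93,40,33),('neck',182,75,25)]:
    p=atz(G,(120+(row+.5)/5.5-.5,254.9),z)[:2]
    # front edge (-x world) = +ux*h from centre
    print(n, (p-tcp)@ux-h, (p-tcp)@uy)
```

```text
cov low -2.1795308557524002 0.2685249649907316
cov top -1.5048524626633082 0.26457331426068964
pot base -1.316920210936626 0.27653228144766767
shoulder -2.725619089886788 0.2741333828860389
neck -3.632710157789816 0.2706459798805782
```

Request:
arm_command([
  [-0.5,-0.4,8,0,0.05],
  [-0.5,-0.4,18,0,0.05],
  [-0.5,-0.4,28,0,0.05],
  [-0.5,-0.4,38,0,0.05],
  [-0.5,-0.4,47,0,0.05],
  [-0.5,-0.4,54,0,0.05],
  [-0.5,-0.4,60,0,0.05],
  [-0.5,-0.4,63,0,0.05],
  [-0.5,-0.4,63,0,0.05],
  [-0.5,-0.4,63,0,0.05],
])

```text
clock: 19.15
tool_pos: [676.1, 88.6, 232.2]
orientation: [0.0, 0.123, 0.992, 0.0]
wrist_force: [0.6, 0.1, -0.7]
width: 20.7
```

Run:
```python
from h import *
np.set_printoptions(precision=2,suppress=True)
G=snap('o'); d=tool((674.7,90,215)); print(d[0],d[1],d[2]['tool_pos'],d[2]['wrist_force'],d[2]['width'])
save(vision.get_image('scene'),'o_scene.png')
a=cv2.imread('pics/o_scene.png')[110:215,235:325]
cv2.imwrite('pics/crop15.png',cv2.resize(a,None,fx=5,fy=5,interpolation=cv2.INTER_CUBIC))
a=cv2.imread('pics/o.png')[120:230,185:330]; a=np.clip(a.astype(float)*2,0,255).astype(np.uint8)
cv2.imwrite('pics/crop16.png',cv2.resize(a,None,fx=5.2,fy=5.2,interpolation=cv2.INTER_CUBIC))
```

```text
[ 1.7  0.9 17.4] 165.9 [676.13  88.68 232.36] [ 0.77 -0.36 -0.18] 20.77148049149636
```

View pics/crop15.png

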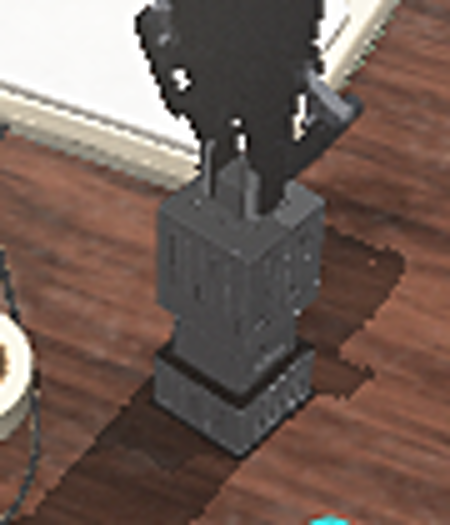

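View pics/crop16.png

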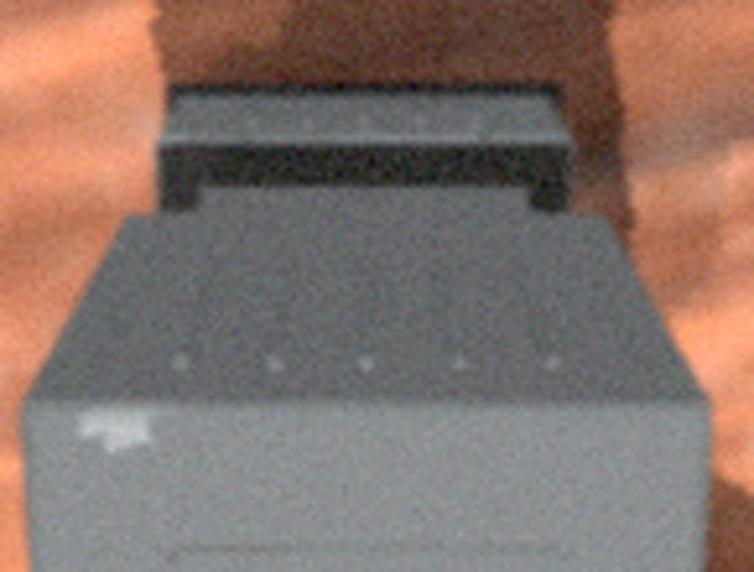

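Run:
```python
from h import *
np.set_printoptions(precision=2,suppress=True)
G=load('o'); t=np.radians(165.85); ux=np.array([np.cos(t),np.sin(t)]);uy=np.array([.244,.97])
tcp=np.array([676.13,88.68]); 
P=lambda c,r_,z:atz(G,(120+(r_+.5)/5.2-.5,185+(c+.5)/5.2-.5),z)[:2]-tcp
for n,row,z,h,c0,c1 in [('cov low',213,81.3,32,125,610),('cov top',403,157.3,32,25,708),('pot base',90,0,33,172,560),('shoulder',145,40,33,160,573)]:
    a,b=P(c0,row,z),P(c1,row,z); print(n,(a@ux+b@ux)/2-h,(a@uy+b@uy)/2,'width',(b-a)@uy)
```

```text
cov low -1.597363415763276 1.30125554980156 width 64.6742510553144
cov top -1.1976715208314168 1.0744706904413306 width 62.18330271657734
pot base 0.4364001805087696 1.1801157943351868 width 69.04418794128556
shoulder -1.5717683730771093 1.2189508672349838 width 64.4705294123845
```

Request:
arm_command([
  [0.5,0,2,0,0.05],
  [0.5,0,4,0,0.05],
  [0.5,0,5,0,0.05],
  [0.5,0,6,0,0.05],
  [0.5,0,7,0,0.05],
  [0.5,0,8,0,0.05],
  [0.5,0,9,0,0.05],
  [0.5,0,10,0,0.05],
  [0.5,0,10,0,0.05],
  [0.5,0,10,0,0.05],
])

```text
clock: 20.25
tool_pos: [675.4, 88.9, 221.9]
orientation: [0.0, 0.123, 0.992, 0.0]
wrist_force: [1.0, 0.9, -1.0]
width: 20.3
```

Request:
arm_command([
  [0,0,1,0,0.05],
  [0,0,2,0,0.05],
  [0,0,4,0,0.05],
  [0,0,5,0,0.05],
  [0,0,7,0,0.05],
  [0,0,8,0,0.05],
  [0,0,10,0,0.05],
  [0,0,11,0,0.05],
  [0,0,11,0,0.05],
  [0,0,11,0,0.05],
])

```text
clock: 21.25
tool_pos: [675.4, 88.9, 210.9]
orientation: [0.0, 0.123, 0.992, 0.0]
wrist_force: [-0.1, -1.0, -0.6]
width: 20.5
```

Request:
arm_command([
  [0,0,1,0,0.05],
  [0,0,2,0,0.05],
  [0,0,3,0,0.05],
  [0,0,4,0,0.05],
  [0,0,5,0,0.05],
  [0,0,6,0,0.05],
  [0,0,6,0,0.05],
  [0,0,6,0,0.05],
  [0,0,6,0,0.05],
  [0,0,6,0,0.05],
])

```text
clock: 22.25
tool_pos: [675.5, 88.7, 205.5]
orientation: [0.0, 0.123, 0.992, 0.0]
wrist_force: [-2.0, 0.1, 5.7]
width: 20.7
```

Request:
arm_command([
  [0,0,0.5,0,0.05],
  [0,0,1,0,0.05],
  [0,0,1.5,0,0.05],
  [0,0,2,0,0.05],
  [0,0,2.5,0,0.05],
  [0,0,3,0,0.05],
  [0,0,3,0,0.05],
  [0,0,3,0,0.05],
  [0,0,3,0,0.05],
  [0,0,3,0,0.05],
])

```text
clock: 23.25
tool_pos: [676.2, 88.6, 204.9]
orientation: [0.001, 0.123, 0.992, 0.001]
wrist_force: [-3.7, -0.5, 14.9]
width: 20.8
```

Request:
arm_command([
  [0,0,0.5,0,0.05],
  [0,0,1,0,0.05],
  [0,0,1.5,0,0.05],
  [0,0,2,0,0.05],
  [0,0,2.5,0,0.05],
  [0,0,3,0,0.05],
  [0,0,3,0,0.05],
  [0,0,3,0,0.05],
  [0,0,3,0,0.05],
  [0,0,3,0,0.05],
])

```text
clock: 24.25
tool_pos: [676.2, 88.6, 201.9]
orientation: [0.001, 0.123, 0.992, 0.001]
wrist_force: [-3.3, -0.2, 14.4]
width: 20.5
```

Request:
arm_command([
  [0,0,0.5,0,0.05],
  [0,0,1,0,0.05],
  [0,0,1.5,0,0.05],
  [0,0,2,0,0.05],
  [0,0,2.5,0,0.05],
  [0,0,3,0,0.05],
  [0,0,3.5,0,0.05],
  [0,0,4,0,0.05],
  [0,0,4,0,0.05],
  [0,0,4,0,0.05],
])

```text
clock: 25.25
tool_pos: [675.1, 88.8, 194.5]
orientation: [-0.0, 0.123, 0.992, -0.0]
wrist_force: [-0.5, -0.9, -2.2]
width: 20.4
```

Run:
```python
from h import *
np.set_printoptions(precision=2,suppress=True)
G=snap('p'); d=tool((674.7,90,193)); print(d[0],d[1],d[2]['tool_pos'],d[2]['wrist_force'],d[2]['width'])
save(vision.get_image('scene'),'p_scene.png')
a=cv2.imread('pics/p_scene.png')[110:215,235:325]
b=cv2.imread('pics/p.png')[120:350,185:330]; b=np.clip(b.astype(float)*1.5,0,255).astype(np.uint8)
a=cv2.resize(a,None,fx=5,fy=5,interpolation=cv2.INTER_CUBIC); b=cv2.resize(b,(int(145*525/230),525),interpolation=cv2.INTER_CUBIC)
cv2.imwrite('pics/crop17.png',np.hstack([a,b]))
```

```text
[0.7 1.1 1.5] 165.9 [675.09  88.79 194.5 ] [-0.1  -0.59 -4.78] 20.457367494465203
```

View pics/crop17.png

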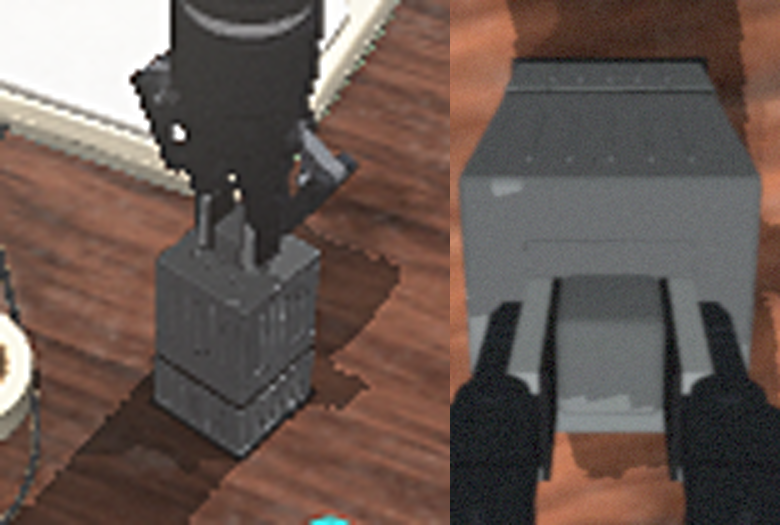

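Request:
arm_command([
  [0,0,0.5,0,0.05],
  [0,0,1,0,0.05],
  [0,0,1.5,0,0.05],
  [0,0,2,0,0.05],
  [0,0,2.5,0,0.05],
  [0,0,3,0,0.05],
  [0,0,3.5,0,0.05],
  [0,0,4,0,0.05],
  [0,0,4,0,0.05],
  [0,0,4,0,0.05],
])

```text
clock: 26.35
tool_pos: [675.8, 88.8, 192.1]
orientation: [0.001, 0.123, 0.992, 0.0]
wrist_force: [-2.0, -0.0, 6.3]
width: 21.0
```

Request:
arm_command([
  [0,0,0.5,0,0.05],
  [0,0,1,0,0.05],
  [0,0,1.5,0,0.05],
  [0,0,2,0,0.05],
  [0,0,2.5,0,0.05],
  [0,0,3,0,0.05],
  [0,0,3.5,0,0.05],
  [0,0,4,0,0.05],
  [0,0,4,0,0.05],
  [0,0,4,0,0.05],
])

```text
clock: 27.35
tool_pos: [676.1, 88.6, 191.4]
orientation: [0.001, 0.123, 0.992, 0.001]
wrist_force: [-7.6, 0.5, 20.3]
width: 20.8
```

Run:
```python
from h import *
np.set_printoptions(precision=2,suppress=True)
for k in range(3):
    im=vision.get_image('scene'); s=r.get_state(); print(s['clock'],s['tool_pos'],s['wrist_force'],s['width'])
save(im,'q_scene.png')
```

```text
27.4 [676.16  88.55 191.37] [-6.72 -0.81 21.28] 20.311946629581186
27.45 [676.16  88.5  191.34] [-7.43 -0.64 20.73] 20.974013026884545
27.5 [676.16  88.56 191.36] [-7.08 -0.87 20.75] 20.680672295773245
```

View pics/q_scene.png

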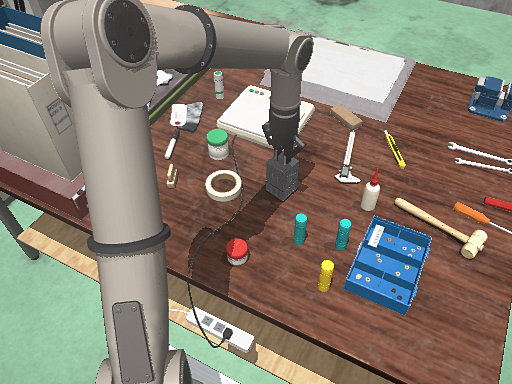

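The final scene shows the cover closed on the pot at about (180,283). The bystanders haven't moved: grease (251,237), oiler (190,371), talc (145,217). The press holds steady at about 21 N, so I'm handing the job in.

```bash
python3 -c "
from h import *
print(workorder.sign_off())"
```

```text
the job is handed in; nothing more can be done
None
```

The job is handed in: the front glue stick stands upright in the square pot, the cover is snapped on over it, and the fingers are still gripping the knob and pressing the cover down. It took 27.5 s of the 64 s allowed.

**Glue:** I took the white stick with the green cap from between the turquoise and yellow look-alikes and released it in the pot. While lowering it I felt about 4 N of side force from the well wall, so I shifted 2 mm before letting go. A picture afterwards showed it upright.

**Cover:** It slid over the neck with almost no side force. The push rose to about 15 N at the lugs, dropped suddenly, and the lower edge came to about 43 mm, which matches the snapped position.

**Last checks:**
- The press held steady at about 21 N, with the cover's lower edge at about 40.3 mm (40.5 mm expected when pressed hard).
- About 7 N of side force remained; I left it.
- The grease tin, oil bottle and talc pot are where they were.

**Disagreements:**
- The first top-view fit of the pot's angle gave -8°. The wrist and scene views gave about -14° to -16°, and I used -14°.
- Fitted heights were a few millimetres off the stated ones in most views, and up to about 20 mm off in two poorly conditioned single-view fits. I used the stated heights instead.
- Two estimates of how far the cover sat off-centre in the grip differed by about 1.5 mm, and I set the cover between them.

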